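# Park the tool tray behind the bay sill

## Robot

A 7-joint arm with a two-finger parallel gripper is mounted at the origin on the work surface. World frame = base frame: x ahead of the robot, y to its left, z up, the work surface at z = 0. Lengths are in m, angles in rad, forces in N, time in s.
With the tool pointing down it reaches from about 0.4 to 0.85 m from the base axis. Payload 4.5 kg.
Tool frame: the origin (TCP) lies where the fingers leave the gripper's body, on its centre line; the fingertips stand 64 mm ahead of it and the grasp point (between the pads) lies 45 mm ahead of it; z points along the fingers, y is the line along which they close (so a half turn about z gives the same grasp; the last joint's range is limited). The gripper opens to 88 mm and grips with 3 to 60 N. Pads are 18 mm wide; open, the fingers measure 123 mm over their backs; the gripper's body (75 mm by 187 mm) begins 45 mm behind the grasp point.
Start: joints at [1.326, 0.689, -0.195, 1.565, 0.157, 0.902, -0.215], TCP at [0.172, -0.601, 0.303] pointing down, gripper open.
Joint ranges: [-3.01, 3.01], [-0.46, 2.08], [-1.47, 1.51], [0.13, 2.56], [-1, 4.14], [0.04, 2.09], [-2.66, 2.66]. Speed limits (rad/s): [2.57, 2.57, 3.14, 3.14, 3.14, 3.14, 3.14].

## Interface

Orientations are given as a unit quaternion [x, y, z, w].
In Python, from plant import r gives the robot as it stands.
- The arm moves only by the tool play_rows, never from a script. Its arguments are lists of equal length, an entry for each row: "translation": the shift along the tool's x, y, z in m, a list of three; "delta_rot": the turn, a rotation vector about the tool's x, y, z in degrees, a list of three; "grip": the opening, from -1 (shut) to 1 (fully open). In form: {"translation": [[x, y, z], ...], "delta_rot": [[rx, ry, rz], ...], "grip": [grip, ...]}. A call has 1 to 20 rows; each row shifts and turns the commanded pose from where the row before left it, along the tool's axes as they then stand; what a row does not reach is not made up. A row lasts 1/8 s, in which the tool goes at most 62.5 mm and 10.7 degrees, less where a joint would pass 70% of its speed; a pose out of reach is approached as far as the arm can. A call with a gripper value outside its range is refused whole. The fingers move at their own pace and stop on an object; "squeeze" is the grip in N (left out, the last holds). Time passes only in rows, so rows that do not move let the fingers close. It gives the time, the measured TCP pose, the force, the opening and the grip force at its end, in the units of the state.
- r.get_state(): the state, without advancing time (a new reading comes with each control period).
- r.snapshot(name): name is "scene" or "top" or "wrist"; returns the picture (400x640x3 uint8, blue, green, red); there is no depth.
- r.get_calibration(name): a dict with "intrinsics" (3x3 intrinsics, pixels), "eye" and "rotation" of the camera in the world. Camera axes: x right, y up, looking along -z (the intrinsics and any distortion apply to the point x, -y, -z); pixel columns grow to the right and rows downward; lengths in m; the calibration is good to about 2 mm. A picture is of the moment at which its call begins: read the wrist's pose just before it. get_calibration takes no time and is no camera call; for the wrist camera it gives the pose at the moment of the call.
- r.finish_job(): hands the job in; it is judged then, once.
Trained networks look in the newest picture that a camera, given by its name, has taken for a name from the list of things; names that differ only in an ending like _2 or _b are one class to them, and where a whole thing is asked for, a point or a joint stands for the part that bears it (a point fixed in the world has none). Each returns a list of dicts, best first, with "confidence" (0 to 1); they miss things now and then, are a little off and sometimes report something else, mostly with a low value. They report only what shows in the picture. A call takes as long as a camera call. They do not tell look-alikes from the thing itself.
- r.look_for(camera, target): "point" ([x, y, z] in m, in world coordinates, good to about 4 mm: the middle of the surface that is visible of it).
- r.silhouettes(camera, target): "pixels" (400x640 bool, what is visible of it).
The state is a dict: "clock": time; "q": joint angles; "qd": joint speeds; "joint_torque": joint torques, N m; "tool_pos": TCP position; "eef_rot": TCP orientation; "contact_force": force on the tool from outside, world axes, zero at the start; "moment": the same for the moment, N m; "opening": opening from 0.0 (shut) to 1.0 (fully open); "finger_force": force on a finger pad.
Only numpy, scipy, OpenCV 4.12 (cv2) and the standard library are available. Lean on these libraries where they do the work, as an engineer would, in place of code of your own. Each camera call takes 0.05 s, during which the arm holds its last target. There are 200 camera calls.

## Task

Park the violin maker's tool tray in its bay, handle end first. Keeping the tray flat, slide it along the bench until it butts lightly against the bay's raised wooden sill; then lift only that end by its brass handle bar, with the back edge still on the bench, set it down across the sill and let go of the tray. Then push the tray from behind, right over the sill, until it drops flat into the bay and presses lightly but firmly for a moment against the cork buffer at the end; never ram the sill or the buffer, do not carry or steeply tip the tray, keep its two tools inside, and leave everything else on the bench alone.

Things in the scene. Friction and masses are not known exactly. Their poses are not given: they have to be found in the camera images.
- bay: parking bay fixed to the bench: sill, two low light-wood guides, 160 mm tall plywood backboard. Origin on the bench at the middle of the sill's front face; x points into the bay (direction of push), z up. Sill: x 0 to 18 mm, 12 mm high; behind it the floor is the bench. Guides: x 30 to 188 mm, 28 mm high, 12 mm thick, 124 mm apart inside. Backboard face: x 198 mm, 170 mm wide
- sill: the raised sill or threshold of the bay, light wood with a thin brass line on top, 18 mm deep, 148 mm long, 12 mm high, fixed. Origin at the centre of its underside; axes as the bay's. Pressing the tray against it with more than 30 N counts as ramming
- buffer: cork buffer in front of the backboard, 60 mm wide, 8 to 32 mm above the bench. Origin on the bench below the middle of its front face (bay x = 176 mm: a tray touching it has 8 mm to spare behind the sill). Gives against a stiff spring, 4 N per mm, at most 8 mm; 3 to 18 N on it is right, more is ramming
- tray: open wooden tool tray 150 mm long (x), 110 mm wide (y), walls 45 mm high and 7 mm thick, 0.33 to 0.6 kg plus 0.2 kg of tools. Origin at the centre of its underside, x towards its leading end, the one with the handle bar. The sliding friction is not known (0.4 to 1.2 times the weight)
- tray_lead (a point): middle of the lower edge of the tray's leading end (tray x = +75 mm, z = 0)
- tray_rear (a point): middle of the lower edge of the tray's rear end (tray x = -75 mm, z = 0); the rear wall is flat, 45 mm high. Once half the tray is past the sill's front edge its leading end tips down of itself, but friction of fingers pressed against the rear wall can hold the rear down and jam it: backing off a little lets it tip
- tray_bar (a point): middle of the tray's brass handle bar: round, 10 mm thick, 96 mm long, along the tray's y, its centre 75 mm above the tray's underside and 20 mm behind the leading end, held by a 7 mm thick, 85 mm high post at either end. Gripped lightly (about 8 N) it turns between the fingers as the tray tips; a hard grip may lift the tray level
- plane: small brass finger plane lying loose in the tray, 58 x 22 x 27 mm, 130 g; origin at the centre of its underside; it may slide about but must stay in the tray
- clamp: small spool clamp (two light-wood jaws on a steel rod) lying loose in the tray, 75 x 24 x 19 mm, 70 g; origin at the centre of its underside; it may slide about but must stay in the tray
- cup: white plastic cup, 85 mm high, 68 mm wide; origin under its centre; leave alone
- jar: amber varnish jar with steel cap, 85 mm high, 60 mm wide; origin under its centre; leave alone
- glue: yellow glue bottle with red cap, 120 mm high, 48 mm wide; origin under its centre; leave alone
- gouge: gouge with a light wooden handle, 190 mm long, lying flat; leave alone
- bridge_blank: block of pale wood 75 x 35 x 18 mm, lying flat; leave alone
- brush: brush, 170 mm long, lying flat; leave alone
There are look-alikes about, which are no part of the job. What is shaped like the clamp but red or turquoise is not meant.

How it is judged:
By the outcome, as a careful person would: the job done as asked, in the order asked, and still so for the second after the job is handed in, with the robot touching nothing.
It also fails if it takes over 72 s, if anything falls off the work surface, if the arm or the gripper's body presses on something with over 40 N, if the wrist force passes 120 N, or if a joint passes its speed limit or range.

## Working session

There is one attempt and no reset: what is moved stays moved. The work goes in short steps, Python scripts to look and compute and a tool call to move; the robot and the scene stay as the last step left them, time stands still between calls to the robot, and variables do not carry over. Pictures are saved under pics/ and viewed, at most 10 in all, crops included, and the job is handed in when it is done.

Besides the shell and the picture viewer there is one more tool, called as a command line: name --argument value ..., lists and objects as JSON in quotes. play_rows: Moves the arm, as the interface text tells. Its arguments: {"type":"object","properties":{"translation":{"type":"array","items":{"type":"array","items":{"type":"number"}}},"delta_rot":{"type":"array","items":{"type":"array","items":{"type":"number"}}},"grip":{"type":"array","items":{"type":"number"}},"squeeze":{"type":"number"}},"required":["translation","delta_rot","grip"]}

```bash
mkdir -p pics; ls; python3 - <<'E'
from plant import r
import cv2,numpy as np
for n in ("scene","top"):
    cv2.imwrite(f"pics/{n}0.png",r.snapshot(n))
    c=r.get_calibration(n);print(n,np.round(c["eye"],3).tolist(),np.round(c["rotation"],3).tolist(),np.round(c["intrinsics"],1).tolist())
    for t in ("tray","bay","sill","buffer","tray_bar","tray_lead","tray_rear","plane","clamp"):
        try: print(t,[(np.round(d["point"],3).tolist(),round(d["confidence"],2)) for d in r.look_for(n,t)])
        except Exception as e: print(t,e)
print(r.get_state())
E
```

```text
pics
scene [1.359, -0.539, 0.834] [0.361, 0.224, 0.474, 0.771] [[513.0, 0.0, 319.1], [0.0, 513.0, 207.1], [0.0, 0.0, 1.0]]
tray [([0.511, -0.109, 0.026], 0.66)]
bay [([0.536, 0.208, 0.041], 0.92), ([0.416, -0.485, 0.062], 0.52)]
sill []
buffer [([0.52, 0.186, 0.026], 0.74)]
tray_bar [([0.537, 0.206, 0.038], 0.7), ([0.51, -0.104, 0.026], 0.63), ([0.772, 0.031, 0.022], 0.23)]
tray_lead [([0.51, -0.106, 0.027], 0.92)]
tray_rear [([0.508, -0.106, 0.028], 0.87)]
plane [([0.496, -0.147, 0.019], 0.52)]
clamp [([0.644, -0.159, 0.019], 0.6), ([0.647, -0.05, 0.02], 0.57), ([0.761, -0.239, 0.06], 0.56), ([0.497, -0.275, 0.017], 0.48), ([0.497, -0.145, 0.022], 0.4)]
top [0.327, -0.11, 1.102] [-0.072, 0.078, 0.732, -0.673] [[381.4, 0.0, 324.5], [0.0, 381.4, 203.5], [0.0, 0.0, 1.0]]
tray [([0.515, -0.112, 0.007], 0.92)]
bay [([0.508, 0.205, 0.049], 0.95), ([0.487, -0.141, 0.023], 0.32)]
sill [([0.503, 0.025, 0.006], 0.9)]
buffer [([0.508, 0.188, 0.034], 0.57)]
tray_bar [([0.512, -0.113, 0.009], 0.82), ([0.594, -0.41, 0.02], 0.19)]
tray_lead [([0.512, -0.111, 0.008], 0.9), ([0.51, 0.206, 0.051], 0.
[... 224 characters left out ...]
k': 1.0, 'q': array([ 1.3257505 ,  0.68908089, -0.19460527,  1.56528249,  0.15729526,
        0.90250427, -0.2150971 ]), 'qd': array([ 0.00036684,  0.00013717, -0.00087211, -0.00109012, -0.00108727,
        0.00067904,  0.00125418]), 'joint_torque': array([-3.40979989e-05, -5.27490342e+01, -1.26733616e+00, -1.53746760e+01,
       -5.19853947e-02, -7.63975168e-04,  2.38585386e-05]), 'tool_pos': array([ 0.17206346, -0.6008755 ,  0.30275947]), 'eef_rot': array([9.90294674e-01, 1.38983652e-01, 1.68807953e-05, 5.17337676e-05]), 'contact_force': array([ 0.34615217, -0.29912316, -0.11958892]), 'moment': array([0.01259329, 0.03453047, 0.05082993]), 'finger_force': 0.0, 'opening': 1.0005925688621593}
```

```bash
python3 - <<'E'
import cv2
a=cv2.imread("pics/top0.png");cv2.imwrite("pics/top0c.png",cv2.resize(a,(800,500)))
b=cv2.imread("pics/scene0.png");cv2.imwrite("pics/scene0c.png",cv2.resize(b,(800,500)))
E
```

```text
(no output)
```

View pics/top0c.png

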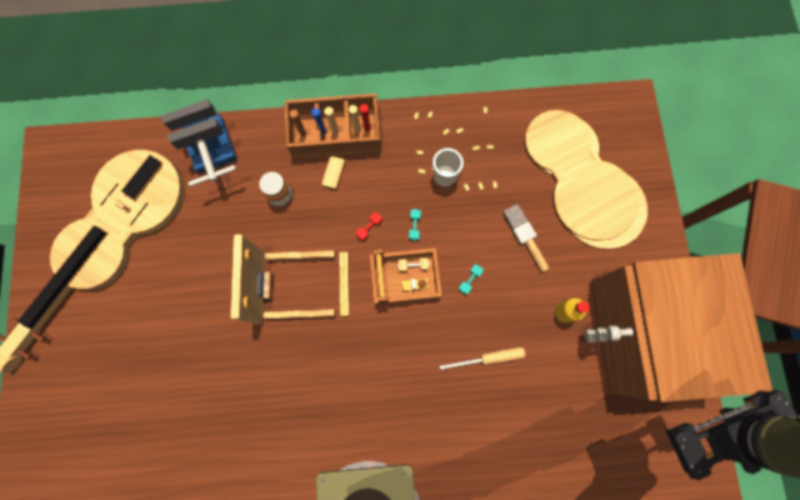

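View pics/scene0c.png

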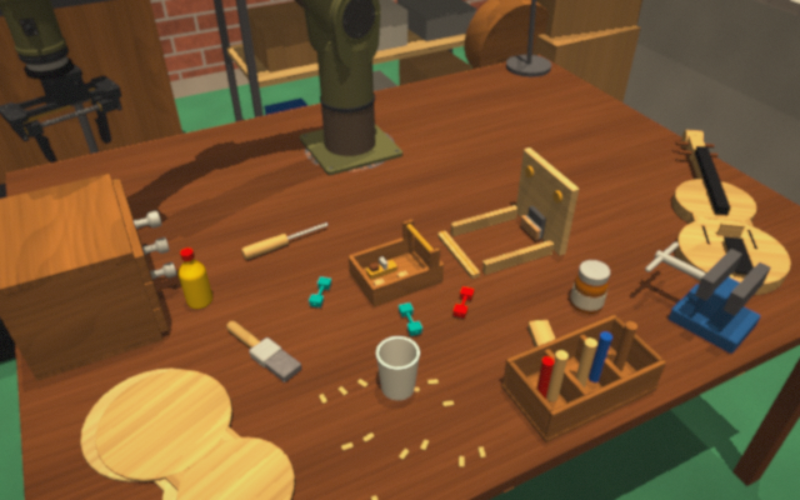

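The pictures show the tray at (405,277) in the top view, with its bar towards the bay (sill at 344, backboard at 240). One turquoise clamp lies just behind the tray at (472,279), with another turquoise and a red one beside it. The real clamp and the plane are inside the tray. I'll move the wrist camera over the gap between tray and sill.

play_rows --translation '[[0, 0, -0.02], [0, 0, -0.02], [0, 0, -0.02], [0, 0, -0.02], [0, 0, -0.02], [0, 0, -0.02], [0, 0, -0.02], [0.046, 0.028, 0], [0.046, 0.028, 0], [0.046, 0.028, 0], [0.046, 0.028, 0], [0.046, 0.028, 0], [0.046, 0.028, 0], [0.046, 0.028, 0], [0.046, 0.028, 0], [0.046, 0.028, 0], [0.046, 0.028, 0], [0.046, 0.026, 0], [0, 0, 0]]' --delta_rot '[[0, 0, -10.57], [0, 0, -10.57], [0, 0, -10.57], [0, 0, -10.57], [0, 0, -10.57], [0, 0, -10.57], [0, 0, -10.57], [0, 0, 0], [0, 0, 0], [0, 0, 0], [0, 0, 0], [0, 0, 0], [0, 0, 0], [0, 0, 0], [0, 0, 0], [0, 0, 0], [0, 0, 0], [0, 0, 0], [0, 0, 0]]' --grip '[1, 1, 1, 1, 1, 1, 1, 1, 1, 1, 1, 1, 1, 1, 1, 1, 1, 1, 1]' --squeeze 8

```text
clock: 3.38
tool_pos: [0.4799, -0.0903, 0.4432]
eef_rot: [0.704, 0.71, 0.002, -0.0]
contact_force: [-0.3, -0.1, 0.4]
opening: 0.997
finger_force: 0.0
```

```bash
cat > h.py <<'E'
from plant import r
import cv2,numpy as np
from scipy.spatial.transform import Rotation as R
def cal(n):
    c=r.get_calibration(n);return dict(K=np.array(c["intrinsics"]),e=np.array(c["eye"]),M=R.from_quat(c["rotation"]).as_matrix() if np.size(c["rotation"])==4 else np.array(c["rotation"]))
def proj(c,P):
    q=(np.atleast_2d(P)-c["e"])@c["M"]; u=(q*[1,-1,-1])@c["K"].T; return u[:,:2]/u[:,2:]
def ray(c,uv,z):  # pixel -> world at height z
    uv=np.atleast_2d(uv).astype(float); d=np.c_[uv,np.ones(len(uv))]@np.linalg.inv(c["K"]).T*[1,-1,-1]@c["M"].T
    return c["e"]+d*((z-c["e"][2])/d[:,2:])
def shot(name):
    c=cal("wrist");im=r.snapshot("wrist");cv2.imwrite(f"pics/{name}.png",im);np.savez(f"pics/{name}.npz",**c);return c,im
E
python3 - <<'E'
from h import *
s=r.get_state();print(s["clock"],s["tool_pos"].round(4),R.from_quat(s["eef_rot"]).as_matrix().round(3).tolist(),s["q"].round(2))
c,im=shot("w1");print(c["e"].round(3),c["M"].round(3).tolist())
for t in ("tray","bay","sill","buffer","tray_bar"):
    print(t,[(np.round(d["point"],3).tolist(),round(d["confidence"],2)) for d in r.look_for("wrist",t)])
cv2.imwrite("pics/w1c.png",cv2.resize(im,(800,500)))
E
```

```text
3.375 [ 0.4799 -0.0903  0.4432] [[-0.008, 1.0, 0.002], [1.0, 0.008, 0.002], [0.002, 0.002, -1.0]] [ 0.57  0.4  -0.71  1.73  0.29  1.11 -0.22]
[ 0.479 -0.011  0.526] [[1.0, -0.007, -0.004], [0.008, 0.952, 0.304], [0.002, -0.305, 0.953]]
tray [([0.513, -0.111, 0.008], 0.86), ([0.316, -0.337, 0.012], 0.21)]
bay [([0.515, 0.054, 0.016], 0.72)]
sill [([0.509, 0.02, 0.012], 0.91), ([0.754, -0.244, 0.057], 0.34)]
buffer []
tray_bar [([0.509, -0.108, 0.007], 0.62)]
```

View pics/w1c.png

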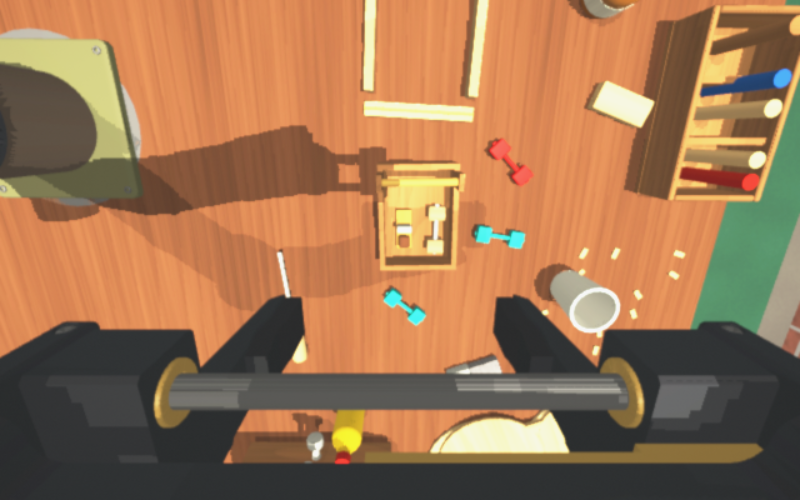

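The wrist view shows the tray at (418,218), the sill at (418,110) and the guides beyond it. I'll fit the known shapes to the silhouettes from two cameras.

```bash
cat > fit.py <<'E'
from h import *
from scipy.optimize import minimize
def box(x0,x1,y0,y1,z0,z1): return np.array([[x,y,z] for x in (x0,x1) for y in (y0,y1) for z in (z0,z1)])/1e3
TRAY=[box(-75,75,-55,55,0,45),box(51.5,58.5,-55,-48,0,85),box(51.5,58.5,48,55,0,85),box(50,60,-48,48,70,80)]
SILL=[box(0,18,-74,74,0,12)]
BAY=SILL+[box(30,188,-74,-62,0,28),box(30,188,62,74,0,28)]
def place(P,p):
    c,s=np.cos(p[2]),np.sin(p[2]); return P@np.array([[c,s,0],[-s,c,0],[0,0,1]])+[p[0],p[1],0]
def render(cam,parts,p,S=4):
    m=np.zeros((400*S//2,640*S//2),np.uint8)
    for b in parts:
        q=((proj(cam,place(b,p))+.5)*S/2*16).round().astype(np.int32)
        cv2.fillConvexPoly(m,cv2.convexHull(q),255,cv2.LINE_AA,4)
    return cv2.resize(m,(640,400),interpolation=cv2.INTER_AREA)/255.
def fit(views,parts,p0):
    def f(v):
        p=[p0[0]+v[0]/1e3,p0[1]+v[1]/1e3,p0[2]+v[2]/50]
        return sum(np.abs(render(c,parts,p)-m).sum()/m.sum() for c,m in views)/len(views)
    best=min((minimize(f,[0,0,0],method="Nelder-Mead",options=dict(initial_simplex=[[0,0,0],[k,0,0],[0,k,0],[0,0,k]],xatol=.05,fatol=1e-4)) for k in (6,-4)),key=lambda o:o.fun)
    v=best.x; return np.array([p0[0]+v[0]/1e3,p0[1]+v[1]/1e3,p0[2]+v[2]/50]),best.fun
def mask(n,t,near,fill=True):
    c=cal(n);best=None
    for d in r.silhouettes(n,t):
        m=np.array(d["pixels"],np.uint8); ys,xs=np.nonzero(m)
        if len(xs)<50: continue
        dd=np.hypot(*(np.array([xs.mean(),ys.mean()])-proj(c,near)[0]))
        if best is None or dd<best[0]: best=(dd,m)
    if best is None: return None
    m=best[1]
    if fill: m=cv2.morphologyEx(m,cv2.MORPH_CLOSE,np.ones((3,3)));k,_=cv2.findContours(m,cv2.RETR_EXTERNAL,cv2.CHAIN_APPROX_NONE);cv2.drawContours(m,k,-1,1,-1)
    print(n,t,"offset px",round(best[0],1),"area",int(m.sum())); return c,m
def draw(im,cam,parts,p,col=(255,0,255)):
    for b in parts:
        q=proj(cam,place(b,p))
        for i in range(8):
            for j in (1,2,4):
                if not i&j: cv2.line(im,*[tuple(int(v) for v in ((q[k]+.5)*4-.5)*4) for k in (i,i|j)],col,1,cv2.LINE_AA,2)
E
python3 - <<'E'
from fit import *
T0=[.511,-.111,np.pi/2];B0=[.508,.015,np.pi/2]
V={n:mask(n,"tray",[.511,-.111,.03]) for n in ("wrist","top")}
S={n:mask(n,"sill",[.508,.025,.01]) for n in ("wrist","top")}
B={"wrist":mask("wrist","bay",[.508,.08,.02],False)}
for n,D,parts,p0 in (("tray",V,TRAY,T0),("sill",S,SILL,B0),("bay",B,BAY,B0)):
    for sub in [[k] for k in D]+([list(D)] if len(D)>1 else []):
        vs=[D[k] for k in sub if D[k] is not None]
        if vs:
            p,e=fit(vs,parts,p0);print(n,sub,p[:2].round(4),np.degrees(p[2]).round(2),round(e,3))
            if sub==["wrist"]: D["p"]=p
im=cv2.resize(cv2.imread("pics/w1.png"),None,fx=4,fy=4,interpolation=cv2.INTER_CUBIC);c=np.load("pics/w1.npz")
draw(im,c,TRAY,V["p"]);draw(im,c,BAY,S["p"],(255,0,0))
cv2.imwrite("pics/fit1.png",im[0:880,1080:1640][:, :][:].copy()[0:880] if 0 else cv2.resize(im[0:880,1080:1640],(382,600)))
E
```

```text
wrist tray offset px 8.1 area 5575
top tray offset px 3.1 area 2156
wrist sill offset px 8.8 area 980
top sill offset px 2.2 area 349
wrist bay offset px 15.4 area 2209
tray ['wrist'] [ 0.5036 -0.1306] 90.06 0.029
tray ['top'] [ 0.5099 -0.1224] 91.12 0.048
tray ['wrist', 'top'] [ 0.5061 -0.1272] 89.88 0.105
sill ['wrist'] [0.5039 0.0033] 86.61 0.117
sill ['top'] [0.5079 0.0108] 86.92 0.099
sill ['wrist', 'top'] [0.5055 0.0052] 87.2 0.426
bay ['wrist'] [0.5042 0.0047] 86.82 0.22
```

View pics/fit1.png

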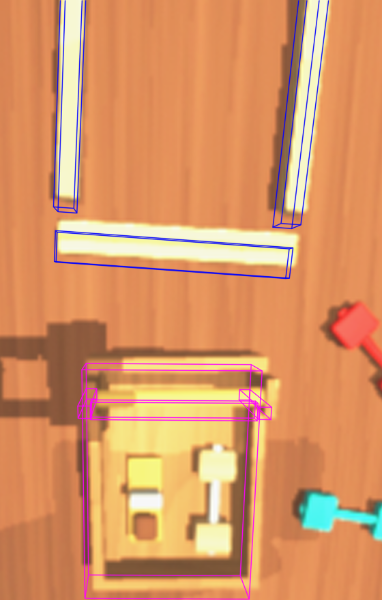

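The overlay is shifted because the arm was still settling between the picture and the calibration. I'll take the picture again and refit.

```bash
cat > meas.py <<'E'
from fit import *
def measure(name,T0,B0,bay=True,tray=True):
    r.snapshot("top") if bay==2 else None
    c,im=shot(name); out={}
    P=lambda p,x,z:[p[0]+x*np.cos(p[2]),p[1]+x*np.sin(p[2]),z]
    for n,parts,p0,on,near,fill in (("tray",TRAY,T0,tray,P(T0,0,.03),True),("sill",SILL,B0,bay,P(B0,.009,.01),True),("bay",BAY,B0,bay,P(B0,.08,.02),False)):
        if not on: continue
        m=mask("wrist",n,near,fill)
        if m is None: print(n,"none");continue
        p,e=fit([(c,m[1])],parts,p0);out[n]=p;print(n,p[:2].round(4),np.degrees(p[2]).round(2),round(e,3))
    big=cv2.resize(im,None,fx=4,fy=4,interpolation=cv2.INTER_CUBIC)
    if "tray" in out: draw(big,c,TRAY,out["tray"])
    if "bay" in out: draw(big,c,BAY,out["bay"],(255,0,0))
    return out,big
E
python3 - <<'E'
from meas import *
s=r.get_state();print(s["clock"],s["tool_pos"].round(4),np.abs(s["qd"]).max())
o,b=measure("w2",[.511,-.12,np.pi/2],[.508,.015,np.radians(87)])
cv2.imwrite("pics/fit2.png",cv2.resize(b[0:900,1040:1640],(400,600)))
V=[mask("top","tray",[.511,-.12,.03])];print(fit(V,TRAY,[.511,-.12,np.pi/2]))
print(r.get_state()["tool_pos"].round(4))
E
```

```text
3.925 [ 0.4782 -0.0956  0.4428] 0.005826699209751831
wrist tray offset px 2.7 area 5568
tray [ 0.5073 -0.1227] 90.93 0.039
wrist sill offset px 2.8 area 1134
sill [0.5063 0.0111] 86.81 0.073
wrist bay offset px 23.0 area 2274
bay [0.5057 0.0112] 87.39 0.163
top tray offset px 0.6 area 2156
(array([ 0.51007072, -0.12242961,  1.58991375]), np.float64(0.048406635381425304))
[ 0.4783 -0.0951  0.4427]
```

View pics/fit2.png

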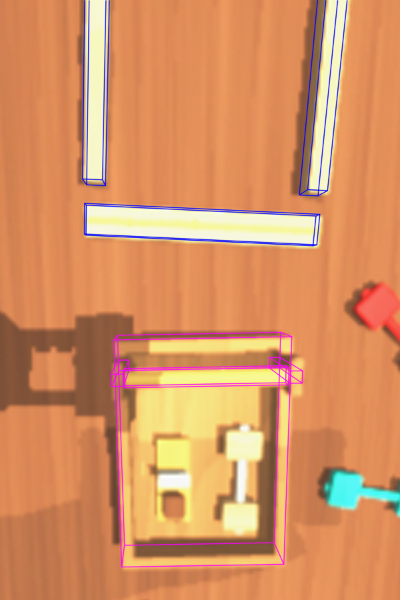

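The fit is now good. Relative to the bay, the tray is about 8 mm to the right, turned +3.8°, with its leading end about 59 mm short of the sill. I'll first nudge its right wall with closed fingers, slightly behind its centre. That height clears the turquoise clamp, which stays untouched.

play_rows --translation '[[0, 0, 0], [-0.0056, 0.0162, 0.0375], [-0.0056, 0.0162, 0.0375], [-0.0056, 0.0162, 0.0375], [-0.0056, 0.0162, 0.0375], [-0.0056, 0.0162, 0.0375], [-0.0056, 0.0162, 0.0375], [-0.0056, 0.0162, 0.0375], [-0.0056, 0.0162, 0.025], [0, 0, 0], [0, 0, 0]]' --delta_rot '[[0, 0, 3.4], [0, 0, 0], [0, 0, 0], [0, 0, 0], [0, 0, 0], [0, 0, 0], [0, 0, 0], [0, 0, 0], [0, 0, 0], [0, 0, 0], [0, 0, 0]]' --grip '[-1, -1, -1, -1, -1, -1, -1, -1, -1, -1, -1]'

```text
clock: 5.55
tool_pos: [0.605, -0.1471, 0.1561]
eef_rot: [0.728, 0.686, 0.0, 0.0]
contact_force: [-0.5, 0.3, 1.1]
opening: 0.004
finger_force: 0.0
```

```bash
python3 - <<'E'
from h import *
s=r.get_state();print(s["tool_pos"].round(4),R.from_quat(s["eef_rot"]).as_matrix().round(4).tolist(),s["contact_force"].round(2))
E
```

```text
[ 0.605  -0.1471  0.1561] [[0.0596, 0.9982, 0.0006], [0.9982, -0.0596, 0.0003], [0.0003, 0.0006, -1.0]] [-0.5   0.32  1.12]
```

play_rows --translation '[[0, 0, 0.02], [0, 0, 0.022], [0, 0, 0.02], [-0.0006, -0.01, 0], [-0.0005, -0.008, 0], [-0.0002, -0.003, 0], [-0.0002, -0.003, 0], [-0.0002, -0.003, 0], [-0.0002, -0.003, 0], [-0.0002, -0.003, 0], [0, 0, 0], [0, 0, 0]]' --delta_rot '[[0, 0, -0.5], [0, 0, 0], [0, 0, 0], [0, 0, 0], [0, 0, 0], [0, 0, 0], [0, 0, 0], [0, 0, 0], [0, 0, 0], [0, 0, 0], [0, 0, 0], [0, 0, 0]]' --grip '[-1, -1, -1, -1, -1, -1, -1, -1, -1, -1, -1, -1]'

```text
clock: 7.05
tool_pos: [0.5727, -0.1482, 0.0936]
eef_rot: [0.725, 0.689, 0.0, 0.001]
contact_force: [4.4, -2.0, 2.6]
opening: 0.004
finger_force: 2.2
```

```bash
python3 - <<'E'
from fit import *
s=r.get_state();print(s["clock"],s["tool_pos"].round(4))
r.snapshot("top")
print([fit([mask("top","tray",[.505,-.12,.03])],TRAY,[.505,-.12,np.pi/2])])
c,im=shot("w3");cv2.imwrite("pics/w3c.png",im)
m=mask("wrist","tray",[.505,-.12,.03]);p,e=fit([(c,m[1])],TRAY,[.504,-.121,np.radians(88)]);print(p,np.degrees(p[2]),e)
E
```

```text
7.05 [ 0.5727 -0.1482  0.0936]
top tray offset px 11.8 area 1069
[(array([ 0.5044065 , -0.12081216,  1.54360607]), np.float64(1.112599277316165))]
wrist tray offset px 60.9 area 54751
[ 0.50242516 -0.12196105  1.56401748] 89.61160063032753 0.26486535656435317
```

play_rows --translation '[[-0.0001, -0.001, 0], [-0.0001, -0.001, 0], [0, 0, 0], [0.0007, 0.015, 0], [0.0007, 0.01, -0.03], [-0.01, 0, -0.06], [-0.02, -0.02, -0.05], [-0.02, -0.03, -0.05], [0, -0.02, -0.02], [0, 0, 0], [0, 0, 0], [0, 0, 0]]' --delta_rot '[[0, 0, 0], [0, 0, 0], [0, 0, 0], [0, 0, 0], [0, 0, 0], [0, 0, 0], [0, 0, 0], [0, 0, 0], [0, 0, 0], [0, 0, 0], [0, 0, 0], [0, 0, 0]]' --grip '[-1, -1, -1, -1, -1, -1, -1, -1, -1, -1, -1, -1]'

```text
clock: 8.75
tool_pos: [0.5225, -0.1937, 0.3017]
eef_rot: [0.725, 0.689, -0.0, -0.001]
contact_force: [0.1, -0.1, 0.8]
opening: 0.009
finger_force: 0.0
```

```bash
cat > rel.py <<'E'
from meas import *
def rel(t,b):
    c,s=np.cos(b[2]),np.sin(b[2]);d=t[:2]-b[:2]
    print("lead ax mm",round((d[0]*c+d[1]*s)*1e3+75,1),"lat(left+)",round((-d[0]*s+d[1]*c)*1e3,1),"yaw",round(np.degrees(t[2]-b[2]),2))
E
python3 - <<'E'
from rel import *
s=r.get_state();print(s["clock"],s["tool_pos"].round(4),np.abs(s["qd"]).max())
o,b=measure("w4",[.505,-.12,np.radians(88)],[.506,.011,np.radians(87)])
rel(o["tray"],o["bay"]);rel(o["tray"],o["sill"])
cv2.imwrite("pics/fit4.png",cv2.resize(b,(800,500)))
E
```

```text
8.75 [ 0.5225 -0.1937  0.3017] 0.0058293336632417436
wrist tray offset px 10.8 area 13575
tray [ 0.5008 -0.1211] 88.88 0.027
sill none
bay noneTraceback (most recent call last):
  File "<stdin>", line 4, in <module>
KeyError: 'bay'
```

play_rows --translation '[[-0.02, -0.0135, 0], [-0.02, -0.0135, 0.02], [0, 0, 0.045], [0, 0, 0.045], [0, 0, 0.045], [0, 0, 0.04], [0, 0, 0.0187], [0, 0, 0], [0, 0, 0]]' --delta_rot '[[0, 0, 0], [0, 0, 0], [0, 0, 0], [0, 0, 0], [0, 0, 0], [0, 0, 0], [0, 0, 0], [0, 0, 0], [0, 0, 0]]' --grip '[0.2, 0.2, 0.2, 0.2, 0.2, 0.2, 0.2, 0.2, 0.2]'

```text
clock: 10.07
tool_pos: [0.4941, -0.2328, 0.0901]
eef_rot: [0.725, 0.689, 0.0, 0.0]
contact_force: [-0.0, -0.4, -0.1]
opening: 0.6
finger_force: 0.0
```

play_rows --translation '[[0.01, 0, 0], [0.01, 0, 0], [0.004, 0, 0], [0.004, 0, 0], [0.005, 0, 0], [0.005, 0, 0], [0.005, 0, 0], [0.005, 0, 0], [0.005, 0, 0], [0.005, 0, 0], [0.005, 0, 0], [0.005, 0, 0], [0.004, 0, 0], [0, 0, 0]]' --delta_rot '[[0, 0, 0], [0, 0, 0], [0, 0, 0], [0, 0, 0], [0, 0, 0], [0, 0, 0], [0, 0, 0], [0, 0, 0], [0, 0, 0], [0, 0, 0], [0, 0, 0], [0, 0, 0], [0, 0, 0], [0, 0, 0]]' --grip '[0.2, 0.2, 0.2, 0.2, 0.2, 0.2, 0.2, 0.2, 0.2, 0.2, 0.2, 0.2, 0.2, 0.2]'

```text
clock: 11.82
tool_pos: [0.4969, -0.1628, 0.0899]
eef_rot: [0.726, 0.688, -0.001, 0.001]
contact_force: [-0.7, -5.7, 3.5]
opening: 0.602
finger_force: 2.7
```

```bash
python3 - <<'E'
from rel import *
s=r.get_state();print(s["clock"],s["tool_pos"].round(4),s["contact_force"].round(2),R.from_quat(s["eef_rot"]).as_matrix().round(4).tolist())
r.snapshot("top");B=np.array([.5058,.0112,np.radians(87.1)])
m=mask("top","tray",[.504,-.07,.03]);p,e=fit([m],TRAY,[.503,-.075,np.radians(87)]);print("top",p,e);rel(p,B)
m=mask("top","sill",[.506,.02,.01]);p2,e=fit([m],SILL,[.506,.011,np.radians(87)]);print("top sill",p2,e);rel(p,p2)
c=cal("top");im=cv2.resize(cv2.imread("pics/top0.png") if 0 else r.snapshot("top"),None,fx=4,fy=4,interpolation=cv2.INTER_CUBIC);draw(im,c,TRAY,p);draw(im,c,BAY,p2,(255,0,0));
u=proj(c,[.504,-.03,0])[0]*4;x,y=int(u[0]),int(u[1]);cv2.imwrite("pics/t5.png",im[y-240:y+240,x-400:x+400])
E
```

```text
11.825 [ 0.4969 -0.1628  0.0899] [-0.66 -5.69  3.49] [[0.0532, 0.9986, -0.0007], [0.9986, -0.0532, -0.0033], [-0.0033, -0.0005, -1.0]]
top tray offset px 4.0 area 1633
top [ 0.50616535 -0.07774094  1.50997873] 0.40239904902561147
lead ax mm -13.8 lat(left+) -4.9 yaw -0.58
top sill offset px 1.7 area 359
top sill [0.51049781 0.01048412 1.53386008] 0.20430389425965373
lead ax mm -13.3 lat(left+) 1.1 yaw -1.37
```

View pics/t5.png

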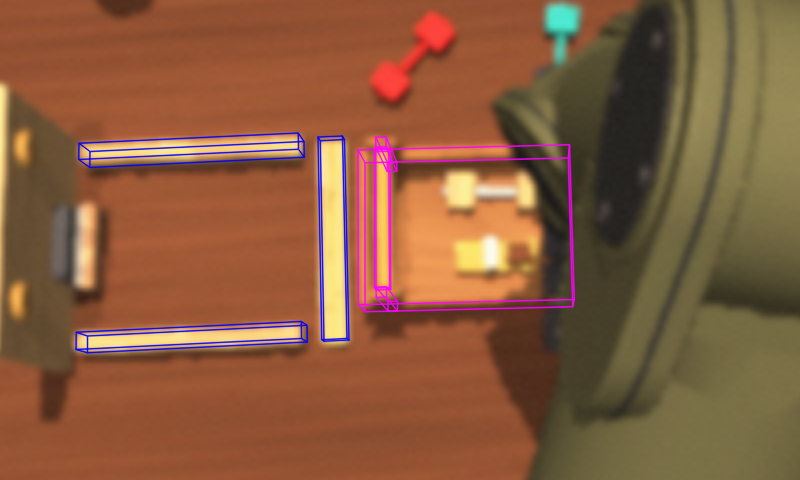

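play_rows --translation '[[0.003, 0, 0], [0.003, 0, 0], [0.003, 0, 0], [0.001, 0, 0], [0.001, 0, 0], [0, 0, 0]]' --delta_rot '[[0, 0, 0], [0, 0, 0], [0, 0, 0], [0, 0, 0], [0, 0, 0], [0, 0, 0]]' --grip '[0.2, 0.2, 0.2, 0.2, 0.2, 0.2]'

```text
clock: 12.78
tool_pos: [0.4975, -0.1523, 0.0899]
eef_rot: [0.726, 0.688, -0.001, 0.001]
contact_force: [-0.8, -5.7, 3.7]
opening: 0.598
finger_force: 3.0
```

play_rows --translation '[[0.001, 0, 0], [0.001, 0, 0]]' --delta_rot '[[0, 0, 0], [0, 0, 0]]' --grip '[0.2, 0.2]'

```text
clock: 13.02
tool_pos: [0.4976, -0.1505, 0.0898]
eef_rot: [0.726, 0.688, -0.002, 0.001]
contact_force: [-1.1, -7.2, 3.9]
opening: 0.6
finger_force: 3.3
```

play_rows --translation '[[0.001, 0, 0]]' --delta_rot '[[0, 0, 0]]' --grip '[0.2]'

```text
clock: 13.15
tool_pos: [0.4976, -0.1496, 0.0898]
eef_rot: [0.726, 0.688, -0.002, 0.001]
contact_force: [-0.7, -9.1, 3.7]
opening: 0.598
finger_force: 4.4
```

play_rows --translation '[[0.001, 0, 0]]' --delta_rot '[[0, 0, 0]]' --grip '[0.2]'

```text
clock: 13.28
tool_pos: [0.4977, -0.1495, 0.0899]
eef_rot: [0.726, 0.688, -0.002, 0.002]
contact_force: [-0.5, -9.8, 4.0]
opening: 0.601
finger_force: 4.8
```

play_rows --translation '[[0.001, 0, 0]]' --delta_rot '[[0, 0, 0]]' --grip '[0.2]'

```text
clock: 13.4
tool_pos: [0.4977, -0.1494, 0.0899]
eef_rot: [0.726, 0.687, -0.003, 0.002]
contact_force: [-0.8, -11.6, 3.4]
opening: 0.6
finger_force: 5.7
```

play_rows --translation '[[0.001, 0, 0], [0, 0, 0]]' --delta_rot '[[0, 0, 0], [0, 0, 0]]' --grip '[0.2, 0.2]'

```text
clock: 13.65
tool_pos: [0.4977, -0.1493, 0.0899]
eef_rot: [0.726, 0.687, -0.003, 0.003]
contact_force: [0.7, -13.1, 1.9]
opening: 0.604
finger_force: 6.0
```

play_rows --translation '[[-0.015, 0, 0], [-0.01, 0, -0.02], [0, 0, -0.05], [0, 0, -0.06], [0.01, 0, -0.06], [0.02, 0, -0.06], [0.02, 0, -0.05], [0, 0, 0], [0, 0, 0]]' --delta_rot '[[0, 0, 0], [0, 0, 0], [0, 0, 0], [0, 0, 0], [0, 0, 0], [0, 0, 0], [0, 0, 0], [0, 0, 0], [0, 0, 0]]' --grip '[0.2, 0.2, 0.2, 0.2, 0.2, 0.2, 0.2, 0.2, 0.2]'

```text
clock: 14.78
tool_pos: [0.4986, -0.1195, 0.3879]
eef_rot: [0.725, 0.689, -0.001, -0.001]
contact_force: [-0.3, 1.2, -0.5]
opening: 0.6
finger_force: 0.0
```

```bash
python3 - <<'E'
from rel import *
s=r.get_state();print(s["clock"],s["tool_pos"].round(4),np.abs(s["qd"]).max(),R.from_quat(s["eef_rot"]).as_matrix().round(4).tolist())
o,b=measure("w6",[.502,-.065,np.radians(87)],[.506,.011,np.radians(87)])
if "bay" in o:rel(o["tray"],o["bay"])
if "sill" in o:rel(o["tray"],o["sill"])
cv2.imwrite("pics/fit6.png",cv2.resize(b[0:1200,960:1760],(400,600)))
E
```

```text
14.775 [ 0.4986 -0.1195  0.3879] 0.025280190718537744 [[0.0508, 0.9987, -0.0016], [0.9987, -0.0508, -0.0001], [-0.0002, -0.0016, -1.0]]
wrist tray offset px 6.7 area 8417
tray [ 0.506  -0.0647] 87.13 0.029
wrist sill offset px 1.4 area 1029
sill [0.5064 0.011 ] 87.95 0.475
wrist bay offset px 38.3 area 2248
bay [0.5062 0.0116] 87.67 0.227
lead ax mm -1.3 lat(left+) -2.9 yaw -0.54
lead ax mm -0.7 lat(left+) -2.4 yaw -0.82
```

View pics/fit6.png

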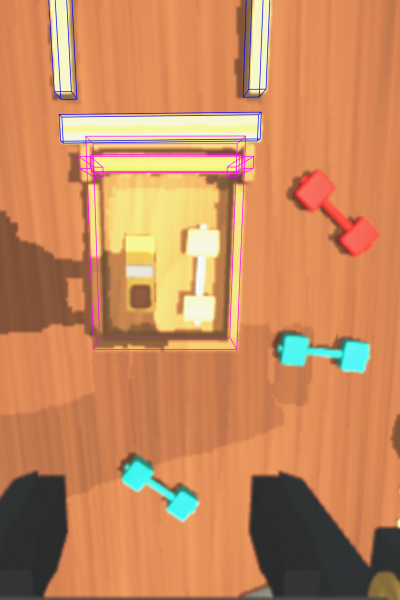

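The tray is butted and nearly straight: about −2.5 mm lateral and −0.6° yaw. Next I'll turn the gripper 90° and go over the handle bar.

play_rows --translation '[[0, 0, 0.02], [0, 0, 0.02], [0, 0, 0.02], [0, 0, 0.02], [0, 0, 0.02], [0, 0, 0.02], [0, 0, 0.02], [0, 0, 0.02], [0, 0, 0.02], [0.0016, -0.037, 0], [0.0015, -0.037, 0], [0.0015, -0.036, 0], [0, 0, 0], [0, 0, 0], [0, 0, 0]]' --delta_rot '[[0, 0, 10], [0, 0, 10], [0, 0, 10], [0, 0, 10], [0, 0, 10], [0, 0, 10], [0, 0, 10], [0, 0, 10], [0, 0, 10], [0, 0, 0], [0, 0, 0], [0, 0, 0], [0, 0, 0], [0, 0, 0], [0, 0, 0]]' --grip '[0, 0, 0, 0, 0, 0, 0, 0, 0, 0, 0, 0, 0, 0, 0]'

```text
clock: 16.85
tool_pos: [0.5093, -0.0113, 0.2085]
eef_rot: [1.0, -0.027, -0.0, 0.001]
contact_force: [0.7, -0.2, 0.5]
opening: 0.497
finger_force: 0.0
```

```bash
python3 - <<'E'
from rel import *
s=r.get_state();print(s["clock"],s["tool_pos"].round(4),R.from_quat(s["eef_rot"]).as_matrix().round(4).tolist(),s["q"].round(2))
c,im=shot("w7")
B=proj(c,[[.5088,-.0098,.075]]);print(B)
b=cv2.resize(im,None,fx=4,fy=4,interpolation=cv2.INTER_CUBIC);draw(b,c,TRAY,[.506,-.0647,np.radians(87.2)])
cv2.imwrite("pics/w7c.png",cv2.resize(b,(800,500)))
E
```

```text
16.85 [ 0.5093 -0.0113  0.2085] [[0.9986, -0.0537, -0.0007], [-0.0537, -0.9986, -0.001], [-0.0007, 0.0011, -1.0]] [-0.01  0.69 -0.09  2.    0.13  0.46 -1.82]
[[316.24522736 210.11855342]]
```

View pics/w7c.png

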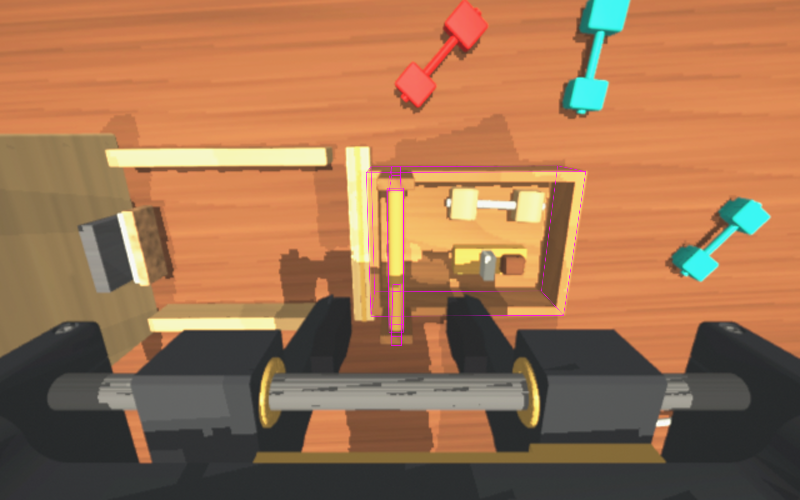

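play_rows --translation '[[0, -0.0013, 0.03], [0, 0, 0.03], [0, 0, 0.02], [0, 0, 0.0085], [0, 0, 0], [0, 0, 0], [0, 0, 0], [0, 0, 0], [0, 0, 0]]' --delta_rot '[[0, 0, 0], [0, 0, 0], [0, 0, 0], [0, 0, 0], [0, 0, 0], [0, 0, 0], [0, 0, 0], [0, 0, 0], [0, 0, 0]]' --grip '[0, 0, 0, 0, 0, -1, -1, -1, -1]' --squeeze 9

```text
clock: 18.02
tool_pos: [0.5099, -0.0094, 0.1207]
eef_rot: [1.0, -0.026, 0.0, 0.001]
contact_force: [0.1, -2.4, 2.4]
opening: 0.105
finger_force: 8.6
```

play_rows --translation '[[0, 0.001, -0.0022], [0, 0.0014, -0.0022], [0, 0.0014, -0.0022], [0, 0.0015, -0.0022], [0, 0.0015, -0.0022], [0, 0.0015, -0.0022], [0, 0.0015, -0.0022], [0, 0, 0], [0, 0, 0]]' --delta_rot '[[0, 0, 0], [0, 0, 0], [0, 0, 0], [0, 0, 0], [0, 0, 0], [0, 0, 0], [0, 0, 0], [0, 0, 0], [0, 0, 0]]' --grip '[-1, -1, -1, -1, -1, -1, -1, -1, -1]'

```text
clock: 19.15
tool_pos: [0.5094, -0.0175, 0.1359]
eef_rot: [1.0, -0.025, 0.0, -0.0]
contact_force: [0.0, -0.1, -4.2]
opening: 0.101
finger_force: 9.2
```

```bash
python3 - <<'E'
from rel import *
s=r.get_state();print(s["clock"],s["tool_pos"].round(4),s["contact_force"].round(2),s["moment"].round(3))
im=r.snapshot("scene");c=cal("scene");u=proj(c,[.506,-.03,.03])[0];x,y=int(u[0]),int(u[1])
cv2.imwrite("pics/s8.png",cv2.resize(im[y-75:y+75,x-100:x+100],(800,600),interpolation=cv2.INTER_CUBIC))
E
```

```text
19.15 [ 0.5094 -0.0175  0.1359] [ 0.   -0.15 -4.19] [ 0.191  0.033 -0.014]
```

View pics/s8.png

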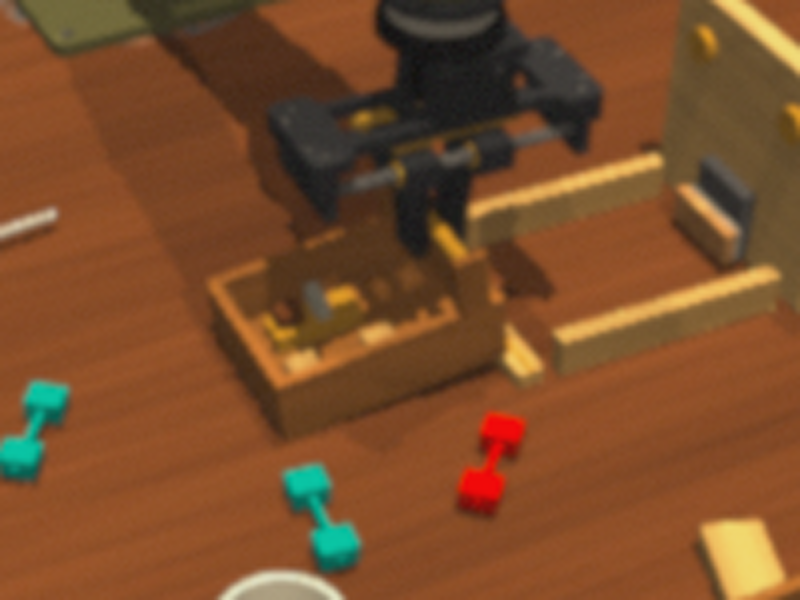

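The view shows the leading end raised off the sill and the rear edge still on the bench, with both tools inside. Now forward, then set it down.

play_rows --translation '[[0, -0.002, 0], [-0.0003, -0.003, 0], [-0.0003, -0.003, 0], [-0.0003, -0.003, 0], [-0.0003, -0.0035, 0], [-0.0003, -0.0035, 0], [-0.0003, -0.0035, 0], [-0.0003, -0.0035, 0], [-0.0003, -0.0035, 0], [0, -0.002, 0], [0, 0, 0]]' --delta_rot '[[0, 0, 0], [0, 0, 0], [0, 0, 0], [0, 0, 0], [0, 0, 0], [0, 0, 0], [0, 0, 0], [0, 0, 0], [0, 0, 0], [0, 0, 0], [0, 0, 0]]' --grip '[-1, -1, -1, -1, -1, -1, -1, -1, -1, -1, -1]'

```text
clock: 20.58
tool_pos: [0.5083, 0.0129, 0.1357]
eef_rot: [1.0, -0.025, 0.0, -0.0]
contact_force: [-0.9, -0.2, -3.7]
opening: 0.106
finger_force: 9.2
```

play_rows --translation '[[0, -0.0005, 0.001], [0, -0.0005, 0.001], [0, -0.0005, 0.001], [0, 0, 0.0005], [0, 0, 0]]' --delta_rot '[[0, 0, 0], [0, 0, 0], [0, 0, 0], [0, 0, 0], [0, 0, 0]]' --grip '[-1, -1, -1, -1, -1]'

```text
clock: 21.2
tool_pos: [0.5086, 0.0144, 0.1333]
eef_rot: [1.0, -0.025, 0.001, -0.0]
contact_force: [-1.3, 0.9, 8.4]
opening: 0.106
finger_force: 8.1
```

play_rows --translation '[[0, 0, -0.0007], [0, 0, 0], [0, 0, 0], [0, 0, 0], [0, 0, -0.01], [0, 0, -0.03], [0, 0, -0.05], [0, 0, -0.03], [0, 0, 0]]' --delta_rot '[[0, 0, 0], [0, 0, 0], [0, 0, 0], [0, 0, 0], [0, 0, 0], [0, 0, 0], [0, 0, 0], [0, 0, 0], [0, 0, 0]]' --grip '[-1, 0, 0, 0, 0, 0, 0, 0, 0]'

```text
clock: 22.32
tool_pos: [0.5096, 0.0139, 0.2555]
eef_rot: [1.0, -0.026, 0.003, -0.0]
contact_force: [-0.1, -0.4, -0.1]
opening: 0.497
finger_force: 0.0
```

play_rows --translation '[[-0.001, 0.046, -0.025], [-0.001, 0.046, -0.025], [-0.001, 0.046, -0.025], [0, 0.046, -0.025], [0, 0, 0], [0, 0, 0], [0, 0, 0], [0, 0, 0], [0, 0, 0], [0, 0, 0], [0, 0, 0], [0, 0, 0], [0, 0, 0], [0, 0, 0], [0, 0, 0]]' --delta_rot '[[0, 0, 0], [0, 0, 0], [0, 0, 0], [0, 0, 0], [0, 0, -10], [0, 0, -10], [0, 0, -10], [0, 0, -10], [0, 0, -10], [0, 0, -10], [0, 0, -10], [0, 0, -10], [0, 0, -10], [0, 0, 0], [0, 0, 0]]' --grip '[0.2, 0.2, 0.2, 0.2, 0.2, 0.2, 0.2, 0.2, 0.2, 0.2, 0.2, 0.2, 0.2, 0.2, 0.2]'

```text
clock: 24.2
tool_pos: [0.4957, -0.1696, 0.3523]
eef_rot: [0.726, 0.688, -0.0, -0.001]
contact_force: [0.3, -0.9, -0.1]
opening: 0.597
finger_force: 0.0
```

```bash
python3 - <<'E'
from rel import *
import fit as F
s=r.get_state();print(s["clock"],s["tool_pos"].round(4),np.abs(s["qd"]).max(),R.from_quat(s["eef_rot"]).as_matrix().round(4).tolist())
th=np.radians(5.6);G=[]   # tilted tray about its rear lower edge
for b in TRAY:
    q=b+[.075,0,0];G.append(np.c_[q[:,0]*np.cos(th)-q[:,2]*np.sin(th)-.075,q[:,1],q[:,0]*np.sin(th)+q[:,2]*np.cos(th)])
B=np.array([.506,.0113,np.radians(87.3)])
c,im=shot("w9");m=mask("wrist","tray",[.507,-.035,.03])
p,e=fit([(c,m[1])],G,[.507,-.036,np.radians(87)]);print(p,np.degrees(p[2]),e);rel(p,B)
for t in ("sill","bay"):
    m=mask("wrist",t,[.507,.05,.01],t=="sill")
    if m: q,e=fit([(c,m[1])],SILL if t=="sill" else BAY,B);print(t,q[:2],np.degrees(q[2]),e);rel(p,q)
b=cv2.resize(im,None,fx=4,fy=4,interpolation=cv2.INTER_CUBIC);draw(b,c,G,p);draw(b,c,BAY,B,(255,0,0));cv2.imwrite("pics/w9c.png",cv2.resize(b[0:1000,960:1760],(480,600)))
E
```

```text
24.2 [ 0.4957 -0.1696  0.3523] 0.007199435930623414 [[0.0541, 0.9985, -0.0011], [0.9985, -0.0541, 0.0004], [0.0003, -0.0011, -1.0]]
wrist tray offset px 5.6 area 11080
[ 0.50539166 -0.03186311  1.52238893] 87.2264606810057 0.027017767395766973
lead ax mm 31.9 lat(left+) -1.4 yaw -0.07
wrist sill offset px 30.4 area 310
sill [0.50586995 0.00938073] 86.52721905789308 6.016154332700823
lead ax mm 33.8 lat(left+) -2.0 yaw 0.7
wrist bay offset px 31.3 area 230
bay [0.50611107 0.01240298] 87.44556116161083 8.612941176470589
lead ax mm 30.7 lat(left+) -1.3 yaw -0.22
```

play_rows --translation '[[0.015, 0.0007, 0.04], [0.016, 0.0006, 0.05], [0, 0, 0.05], [0, 0, 0.05], [0, 0, 0.05], [0, 0, 0.0243], [0, 0, 0], [0, 0, 0]]' --delta_rot '[[0, 0, -0.3], [0, 0, 0], [0, 0, 0], [0, 0, 0], [0, 0, 0], [0, 0, 0], [0, 0, 0], [0, 0, 0]]' --grip '[0.2, 0.2, 0.2, 0.2, 0.2, 0.2, 0.2, 0.2]'

```text
clock: 25.4
tool_pos: [0.4994, -0.1387, 0.0895]
eef_rot: [0.723, 0.691, 0.0, 0.001]
contact_force: [0.1, 0.1, 0.0]
opening: 0.598
finger_force: 0.0
```

play_rows --translation '[[0.008, 0, 0], [0.006, 0, 0], [0.003, 0, 0], [0.003, 0, 0], [0.004, 0, 0], [0.005, 0, 0], [0.005, 0, 0], [0, 0, 0]]' --delta_rot '[[0, 0, 0], [0, 0, 0], [0, 0, 0], [0, 0, 0], [0, 0, 0], [0, 0, 0], [0, 0, 0], [0, 0, 0]]' --grip '[0.2, 0.2, 0.2, 0.2, 0.2, 0.2, 0.2, 0.2]'

```text
clock: 26.4
tool_pos: [0.5002, -0.1076, 0.0892]
eef_rot: [0.724, 0.69, -0.002, 0.002]
contact_force: [-0.6, -6.7, 4.4]
opening: 0.6
finger_force: 3.1
```

play_rows --translation '[[0.005, 0, 0], [0.005, 0, 0], [0.005, 0, 0], [0.005, 0, 0], [0.005, 0, 0], [0.005, 0, 0], [0.003, 0, 0], [0, 0, 0]]' --delta_rot '[[0, 0, 0], [0, 0, 0], [0, 0, 0], [0, 0, 0], [0, 0, 0], [0, 0, 0], [0, 0, 0], [0, 0, 0]]' --grip '[0.2, 0.2, 0.2, 0.2, 0.2, 0.2, 0.2, 0.2]'

```text
clock: 27.4
tool_pos: [0.5012, -0.0754, 0.089]
eef_rot: [0.724, 0.689, -0.003, 0.002]
contact_force: [-0.7, -6.9, 1.9]
opening: 0.6
finger_force: 3.8
```

play_rows --translation '[[0.004, 0, 0], [0.004, 0, 0], [0.004, 0, 0], [0, 0, 0]]' --delta_rot '[[0, 0, 0], [0, 0, 0], [0, 0, 0], [0, 0, 0]]' --grip '[0.2, 0.2, 0.2, 0.2]'

```text
clock: 27.9
tool_pos: [0.5016, -0.065, 0.0892]
eef_rot: [0.725, 0.689, -0.004, 0.002]
contact_force: [-0.2, -10.3, 5.9]
opening: 0.599
finger_force: 5.2
```

The force is rising because finger friction is holding the rear down. I'll back off and let it tip.

play_rows --translation '[[-0.006, 0, 0], [-0.004, 0, 0], [0, 0, 0], [0, 0, 0], [0, 0, 0]]' --delta_rot '[[0, 0, 0], [0, 0, 0], [0, 0, 0], [0, 0, 0], [0, 0, 0]]' --grip '[0.2, 0.2, 0.2, 0.2, 0.2]'

```text
clock: 28.52
tool_pos: [0.502, -0.0693, 0.0886]
eef_rot: [0.723, 0.691, 0.0, -0.0]
contact_force: [-0.3, 1.0, 1.1]
opening: 0.598
finger_force: 0.0
```

```bash
cat > tilt.py <<'E'
from rel import *
from scipy.optimize import minimize_scalar
def tl(th):
    return [np.c_[b[:,0]*np.cos(th)-b[:,2]*np.sin(th),b[:,1],b[:,0]*np.sin(th)+b[:,2]*np.cos(th)+zc(th)] for b in TRAY]
zc=lambda th: .075*abs(np.sin(th))
def look(n,p0,ths):
    r.snapshot(n) ;c=cal(n);m=mask(n,"tray",[p0[0],p0[1],.04])
    res=[(fit([m],tl(np.radians(t)),p0),t) for t in ths]
    for (p,e),t in res: print(t,p.round(4),round(e,3))
E
python3 - <<'E'
from tilt import *
s=r.get_state();print(s["clock"],s["tool_pos"].round(4),s["contact_force"].round(2))
look("scene",[.509,.022,np.radians(87.2)],[10,7,4,0,-4,-8])
im=r.snapshot("scene");c=cal("scene");u=proj(c,[.506,.03,.03])[0];x,y=int(u[0]),int(u[1])
cv2.imwrite("pics/s10.png",cv2.resize(im[y-75:y+75,x-100:x+100],(800,600),interpolation=cv2.INTER_CUBIC))
E
```

```text
28.525 [ 0.502  -0.0693  0.0886] [-0.34  0.99  1.11]
scene tray offset px 12.4 area 2051
10 [0.504  0.0443 1.384 ] 0.428
7 [0.4998 0.045  1.4091] 0.431
4 [0.4959 0.0461 1.4507] 0.434
0 [0.4911 0.0466 1.4792] 0.433
-4 [0.4975 0.0392 1.5189] 0.443
-8 [0.5039 0.032  1.5475] 0.448
```

play_rows --translation '[[0.004, 0, 0], [0.004, 0, 0], [0.004, 0, 0], [0.004, 0, 0], [0.004, 0, 0]]' --delta_rot '[[0, 0, 0], [0, 0, 0], [0, 0, 0], [0, 0, 0], [0, 0, 0]]' --grip '[0.2, 0.2, 0.2, 0.2, 0.2]'

```text
clock: 29.3
tool_pos: [0.5026, -0.0511, 0.0886]
eef_rot: [0.724, 0.69, -0.001, 0.001]
contact_force: [-0.6, -4.9, 0.7]
opening: 0.599
finger_force: 2.4
```

play_rows --translation '[[0.004, 0, 0], [0.004, 0, 0], [0.004, 0, 0], [0, 0, 0]]' --delta_rot '[[0, 0, 0], [0, 0, 0], [0, 0, 0], [0, 0, 0]]' --grip '[0.2, 0.2, 0.2, 0.2]'

```text
clock: 29.8
tool_pos: [0.5033, -0.0378, 0.0888]
eef_rot: [0.723, 0.691, -0.0, 0.0]
contact_force: [-0.3, -4.2, 3.7]
opening: 0.599
finger_force: 2.2
```

play_rows --translation '[[0.005, 0, 0], [0.005, 0, 0], [0.005, 0, 0], [0.005, 0, 0], [0.005, 0, 0]]' --delta_rot '[[0, 0, 0], [0, 0, 0], [0, 0, 0], [0, 0, 0], [0, 0, 0]]' --grip '[0.2, 0.2, 0.2, 0.2, 0.2]'

```text
clock: 30.42
tool_pos: [0.5044, -0.0122, 0.0884]
eef_rot: [0.723, 0.691, 0.0, -0.0]
contact_force: [-0.7, -2.5, -2.5]
opening: 0.597
finger_force: 1.3
```

```bash
python3 - <<'E'
from tilt import *
s=r.get_state();print(s["clock"],s["tool_pos"].round(4),s["contact_force"].round(2))
look("top",[.511,.065,np.radians(87.2)],[-3,-5,-7])
print([(np.round(d["point"],3).tolist(),round(d["confidence"],2)) for d in r.look_for("top","tray")])
E
```

```text
30.425 [ 0.5044 -0.0122  0.0884] [-0.73 -2.5  -2.47]Traceback (most recent call last):
  File "<stdin>", line 3, in <module>
  File "tilt.py", line 8, in look
    res=[(fit([m],tl(np.radians(t)),p0),t) for t in ths]
          ~~~^^^^^^^^^^^^^^^^^^^^^^^^^^
  File "fit.py", line 19, in fit
    best=min((minimize(f,[0,0,0],method="Nelder-Mead",options=dict(initial_simplex=[[0,0,0],[k,0,0],[0,k,0],[0,0,k]],xatol=.05,fatol=1e-4)) for k in (6,-4)),key=lambda o:o.fun)
  File "fit.py", line 19, in <genexpr>
    best=min((minimize(f,[0,0,0],method="Nelder-Mead",options=dict(initial_simplex=[[0,0,0],[k,0,0],[0,k,0],[0,0,k]],xatol=.05,fatol=1e-4)) for k in (6,-4)),key=lambda o:o.fun)
              ~~~~~~~~^^^^^^^^^^^^^^^^^^^^^^^^^^^^^^^^^^^^^^^^^^^^^^^^^^^^^^^^^^^^^^^^^^^^^^^^^^^^^^^^^^^^^^^^^^^^^^^^^^^^^^^^^^^^^^^^^^^^^
    res = _minimize_neldermead(fun, x0, args, callback, bounds=bounds,
                               **options)
    fsim[k] = func(sim[k])
              ~~~~^^^^^^^^
    fx = function(np.copy(x), *(wrapper_args + args))
  File "fit.py", line 18, in f
    return sum(np.abs(render(c,parts,p)-m).sum()/m.sum() for c,m in views)/len(views)
           ~~~^^^^^^^^^^^^^^^^^^^^^^^^^^^^^^^^^^^^^^^^^^^^^^^^^^^^^^^^^^^^
  File "fit.py", line 18, in <genexpr>
    return sum(np.abs(render(c,parts,p)-m).sum()/m.sum() for c,m in views)/len(views)
                                                             ^^^
TypeError: cannot unpack non-iterable NoneType object
```

play_rows --translation '[[0.005, 0, 0], [0.005, 0, 0], [0.004, 0, 0], [0.004, 0, 0], [0.004, 0, 0], [0, 0, 0]]' --delta_rot '[[0, 0, 0], [0, 0, 0], [0, 0, 0], [0, 0, 0], [0, 0, 0], [0, 0, 0]]' --grip '[0.2, 0.2, 0.2, 0.2, 0.2, 0.2]'

```text
clock: 31.28
tool_pos: [0.5057, 0.01, 0.0887]
eef_rot: [0.723, 0.691, 0.001, -0.0]
contact_force: [-0.5, -1.0, -0.9]
opening: 0.598
finger_force: 0.4
```

play_rows --translation '[[0.003, 0, 0], [0.003, 0, 0], [0.002, 0, 0], [0.002, 0, 0], [0, 0, 0]]' --delta_rot '[[0, 0, 0], [0, 0, 0], [0, 0, 0], [0, 0, 0], [0, 0, 0]]' --grip '[0.2, 0.2, 0.2, 0.2, 0.2]'

```text
clock: 31.9
tool_pos: [0.5061, 0.0197, 0.0886]
eef_rot: [0.723, 0.691, 0.0, -0.0]
contact_force: [0.6, -2.0, -1.0]
opening: 0.6
finger_force: 0.8
```

play_rows --translation '[[0.002, 0, 0], [0.002, 0, 0], [0, 0, 0]]' --delta_rot '[[0, 0, 0], [0, 0, 0], [0, 0, 0]]' --grip '[0.2, 0.2, 0.2]'

```text
clock: 32.28
tool_pos: [0.5062, 0.0232, 0.0887]
eef_rot: [0.723, 0.691, 0.0, 0.0]
contact_force: [0.5, -3.3, -0.7]
opening: 0.598
finger_force: 1.6
```

play_rows --translation '[[0.002, 0, 0], [0.002, 0, 0], [0, 0, 0]]' --delta_rot '[[0, 0, 0], [0, 0, 0], [0, 0, 0]]' --grip '[0.2, 0.2, 0.2]'

```text
clock: 32.65
tool_pos: [0.5063, 0.0269, 0.0887]
eef_rot: [0.723, 0.691, -0.0, 0.0]
contact_force: [-0.4, -4.0, 0.6]
opening: 0.6
finger_force: 2.3
```

play_rows --translation '[[0.001, 0, 0], [0.001, 0, 0], [0, 0, 0]]' --delta_rot '[[0, 0, 0], [0, 0, 0], [0, 0, 0]]' --grip '[0.2, 0.2, 0.2]'

```text
clock: 33.02
tool_pos: [0.5063, 0.0274, 0.0887]
eef_rot: [0.724, 0.69, -0.001, 0.001]
contact_force: [-0.2, -7.8, 1.3]
opening: 0.6
finger_force: 3.7
```

play_rows --translation '[[0.001, 0, 0], [0.001, 0, 0], [0, 0, 0]]' --delta_rot '[[0, 0, 0], [0, 0, 0], [0, 0, 0]]' --grip '[0.2, 0.2, 0.2]'

```text
clock: 33.4
tool_pos: [0.5062, 0.0281, 0.0887]
eef_rot: [0.724, 0.69, -0.002, 0.001]
contact_force: [0.4, -10.0, 1.4]
opening: 0.599
finger_force: 4.9
```

play_rows --translation '[[0.001, 0, 0], [0.001, 0, 0], [0, 0, 0]]' --delta_rot '[[0, 0, 0], [0, 0, 0], [0, 0, 0]]' --grip '[0.2, 0.2, 0.2]'

```text
clock: 33.78
tool_pos: [0.5061, 0.0288, 0.0887]
eef_rot: [0.724, 0.689, -0.003, 0.002]
contact_force: [-0.1, -11.7, 2.2]
opening: 0.602
finger_force: 6.1
```

play_rows --translation '[[0.001, 0, 0], [0.001, 0, 0], [0, 0, 0], [0, 0, 0], [0, 0, 0], [0, 0, 0]]' --delta_rot '[[0, 0, 0], [0, 0, 0], [0, 0, 0], [0, 0, 0], [0, 0, 0], [0, 0, 0]]' --grip '[0.2, 0.2, 0.2, 0.2, 0.2, 0.2]'

```text
clock: 34.52
tool_pos: [0.506, 0.0294, 0.0887]
eef_rot: [0.725, 0.689, -0.004, 0.002]
contact_force: [0.5, -14.7, 3.7]
opening: 0.597
finger_force: 7.2
```

Buffer pressed with roughly 9 N for a moment. Backing off to check.

play_rows --translation '[[-0.005, 0, 0], [-0.01, 0, 0], [-0.015, 0, 0], [-0.02, 0, -0.03], [-0.02, 0, -0.05], [-0.02, 0, -0.06], [-0.01, 0, -0.06], [0, 0, -0.05], [0, 0, 0], [0, 0, 0]]' --delta_rot '[[0, 0, 0], [0, 0, 0], [0, 0, 0], [0, 0, 0], [0, 0, 0], [0, 0, 0], [0, 0, 0], [0, 0, 0], [0, 0, 0], [0, 0, 0]]' --grip '[0.2, 0.2, 0.2, 0.2, 0.2, 0.2, 0.2, 0.2, 0.2, 0.2]'

```text
clock: 35.78
tool_pos: [0.5016, -0.0649, 0.3374]
eef_rot: [0.723, 0.691, -0.0, -0.0]
contact_force: [0.2, 0.5, -0.7]
opening: 0.6
finger_force: 0.0
```

```bash
python3 - <<'E'
from rel import *
s=r.get_state();print(s["clock"],s["tool_pos"].round(4),s["contact_force"].round(2))
o,b=measure("w11",[.511,.11,np.radians(87.2)],[.506,.0113,np.radians(87.3)])
for k in ("bay","sill"):
    if k in o: rel(o["tray"],o[k])
rel(o["tray"],np.array([.506,.0113,np.radians(87.3)]))
im=r.snapshot("scene");c=cal("scene");u=proj(c,[.506,.09,.03])[0];x,y=int(u[0]),int(u[1])
A=cv2.resize(im[y-75:y+75,x-67:x+67],(400,448),interpolation=cv2.INTER_CUBIC)
W=cv2.resize(b[0:1180,960:1760],(304,448))
cv2.imwrite("pics/end.png",np.hstack([A,W]))
E
```

```text
35.775 [ 0.5016 -0.0649  0.3374] [ 0.19  0.52 -0.67]
wrist tray offset px 21.6 area 8255
tray [0.5111 0.1137] 87.35 0.012
wrist sill offset px 1.2 area 1410
sill [0.5055 0.0104] 87.06 0.13
wrist bay offset px 24.0 area 3698
bay [0.5057 0.0108] 87.19 0.081
lead ax mm 178.0 lat(left+) -0.3 yaw 0.16
lead ax mm 178.5 lat(left+) -0.3 yaw 0.29
lead ax mm 177.5 lat(left+) -0.2 yaw 0.05
```

View pics/end.png

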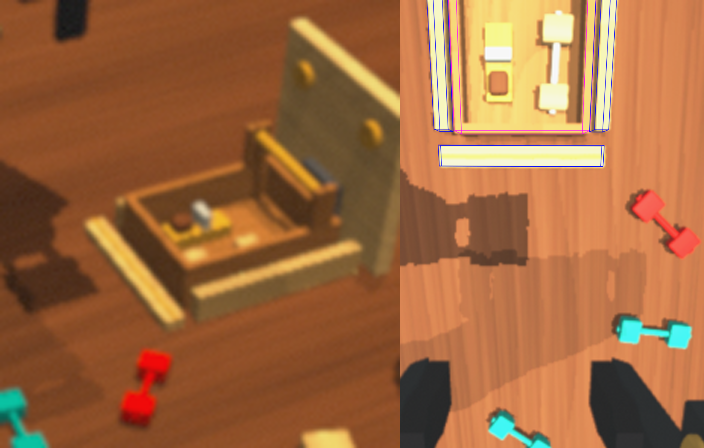

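The picture shows the tray flat between the guides, its rear behind the sill, its leading end at the buffer and both tools inside. Handing in.

```bash
python3 -c "
from plant import r
print(r.finish_job())"
```

```text
the job is handed in; nothing more can be done
None
```

The tray is parked flat in the bay, handle end first, with both tools inside: I butted it lightly on the sill, lifted its handle end across, and pushed it over until it pressed the cork buffer with roughly 9 N (estimated), and I handed the job in at about 36 s on the clock.

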